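# Pull the push-fit end cap off a bicycle hub with a forked puller

### The job

The bare hub clamped in the bench vise is due for new bearings. Using the forked puller and not the fingers on the cap, hook the fork under the flange of the snug end cap on top of the hub, draw the cap straight up until it pops off, and leave it standing in the parts tray, flange up and flat on the tray's floor, the way it sat on the hub. Then stand the puller upright back on the cork mat, and do not disturb the lockring or anything else on the bench.

Things in the scene. Friction and masses are not known exactly. Their poses are not given: they have to be found in the camera images.
- vise: Low blue bench vise (155 x 170 mm over all, under 60 mm high), fixed, clamping a bare upright dark metal hub. Origin on the bench on the hub's axis, z up. Hub: upper spoke flange 58 mm across at 109-115 mm above the bench, end 37 mm across rising to a flat bearing face at 122 mm; on it stands a 12 mm axle end with an O-ring, 13 mm high, inside the cap.
- cap: Loose aluminium end cap, 22 g, on top of the hub: sleeve 20 mm outside, bore 15, 15 mm long, under a flange 34 mm across, 6 mm thick. Origin at the centre of the sleeve's lower end, z up. Starts upright on the bearing face, so a 15 mm high gap under the flange is open from all sides. The O-ring holds it: 7 to 14 N straight up; grip ends after 7 mm of rise, clear of the axle end after 13 mm.
- puller: Steel puller, C-shaped from the side, 0.18 kg, 100 mm high, standing on its forked foot on the mat. Origin under the foot on the slot's axis, z up, x out of the fork's mouth. Foot 4 mm thick, 44 mm wide (54 at the tips); slot 24 mm wide from x=-14 to +22, flaring to 40 at the tips, x=+37. Back strap at x=-40 to -35; bridge at z=45 to 50, x=-40 to +17; between foot and bridge 41 mm are free.
- puller_grip (a point): Centre of the puller's black handle, 75 mm straight above the puller's origin (underside of the foot), with the puller's axes. The handle is an upright block 34 mm along x, 20 mm along y (grasp it across y), reaching from 50 to 100 mm above the underside of the foot.
- mat: Brown cork mat, 150 x 130 x 3 mm (its x, y, thickness), fixed to the bench; origin at the centre of its underside on the bench, z up. The puller stands on it.
- tray: Low dark steel parts tray, 120 x 180 mm outside (its x, y), fixed; origin at the centre of its underside on the bench, z up. Floor 2 mm above the bench, 114 x 174 mm inside, with a 3 mm wide lip whose top is 6 mm above the bench.
- lockring: Steel rotor lockring lying flat in the tray, towards one end or nearer the middle: 44 mm across, 6 mm high, loose. Origin at the centre of its underside. Leave it where it is.
- bell: Chrome bicycle bell standing on the bench, dome 55 mm across, 48 mm high, loose; origin at the centre of its underside. Leave it where it is.
- wrench: Steel pedal wrench lying on the bench beyond the task's things, 290 mm long, 34 mm wide, 11 mm thick, loose; origin under the middle of its bar, x along it to the jaw. Leave it where it is.
- front_light: White plastic front light with a toggle switch on top, 76 x 36 x 46 mm, standing on the bench, loose; origin at the centre of its underside. Leave it where it is.
Mind the look-alikes: they are no part of the job. What is shaped like the puller but yellow is not meant.

How it is judged:
By the outcome, as a careful person would: the job done as asked, in the order asked, and still so for the second after the job is handed in, with the robot touching nothing.
It also fails if it takes over 72 s, if anything falls off the work surface, if the arm or the gripper's body presses on something with over 40 N, if the wrist force passes 120 N, or if a joint passes its speed limit or range.

### The arm

A 6-joint arm with a two-finger parallel gripper is mounted at the origin on the work surface. World frame = base frame: x ahead of the robot, y to its left, z up, the work surface at z = 0. Lengths are in m, angles in rad, forces in N, time in s.
With the tool pointing down it reaches from about 0.325 to 0.875 m from the base axis. Payload 4.4 kg.
Tool frame: the origin (TCP) lies at the very end of the fingers, on their centre line; the grasp point (between the pads) lies 19 mm behind it; z points along the fingers, y is the line along which they close (so a half turn about z gives the same grasp; the last joint's range is limited). The gripper opens to 85 mm and grips with 20 to 120 N. Pads are 22 mm wide; open, the fingers measure 114 mm over their backs; the gripper's body (76 mm by 85 mm) begins 54 mm behind the grasp point. The pads swing forward as they close: fully open they stand 13 mm farther back than shut.
Start: joints at [-1.409, 0.207, 1.542, -0, 1.393, -0.15], TCP at [0.176, -0.547, 0.231] pointing down, gripper open.
Joint ranges: [-2.73, 2.73], [-0.86, 2.22], [0.23, 2.46], [-1.11, 4.25], [0.08, 2.63], [-2.82, 2.82]. Speed limits (rad/s): [2.79, 2.79, 3.14, 3.14, 3.14, 3.14].

### API

Orientations are given as [roll, pitch, yaw] about the fixed x, y, z axes, in that order (R = Rz(yaw) Ry(pitch) Rx(roll)).
In Python, from bench import * gives the robot as it stands.
- The arm moves only by the shell command python3 -m crank 'ROWS' [OPENING] [FORCE]. ROWS is JSON, a list of rows, each a list of 2 entries, a list of its own where there are three numbers: the shift along the tool's x, y, z in mm, then the turn, a rotation vector about the tool's x, y, z in rad. In form: [[[tx, ty, tz], [ax, ay, az]], ...]. A call has 1 to 10 rows; each row shifts and turns the commanded pose from where the row before left it, along the tool's axes as they then stand; what a row does not reach is not made up. A row lasts 1/10 s, in which the tool goes at most 50 mm and 8.59 degrees, less where a joint would pass 70% of its speed; a pose out of reach is approached as far as the arm can. A call with a gripper value outside its range is refused whole. OPENING is the gripper's target within -1 to 1 (fully open at 1, half-way at 0, shut at -1), set as the call begins (- or left out, the last holds). The fingers move at their own pace and stop on an object; FORCE is the grip in N (left out, the last holds). Time passes only in rows, so rows that do not move let the fingers close. It gives the time, the measured TCP pose, the force, the opening and the grip force at its end, in the units of the state.
- observe(): the state, without advancing time (a new reading comes with each control period).
- grab_frame(name): name is "scene" or "side" or "wrist"; returns (picture, depth): 420x560x3 uint8, red, green, blue; 420x560 float32, m along the optical axis (not along the pixel's ray), 0 where there is no reading.
- camera_model(name): a dict with "camera_matrix" (3x3 intrinsics, pixels), "world_to_cam" (4x4, takes a point from world to camera coordinates). Camera axes: x right, y up, looking along -z (the intrinsics and any distortion apply to the point x, -y, -z); pixel columns grow to the right and rows downward; lengths in m; the calibration is good to about 2 mm. A picture is of the moment at which its call begins: read the wrist's pose just before it. camera_model takes no time and is no camera call; for the wrist camera it gives the pose at the moment of the call.
- sign_off(): hands the job in; it is judged then, once.
Trained networks look in the newest picture that a camera, given by its name, has taken for a name from the list of things; names that differ only in an ending like _2 or _b are one class to them, and where a whole thing is asked for, a point or a joint stands for the part that bears it (a point fixed in the world has none). Each returns a list of dicts, best first, with "confidence" (0 to 1); they miss things now and then, are a little off and sometimes report something else, mostly with a low value. They report only what shows in the picture. A call takes as long as a camera call. They do not tell look-alikes from the thing itself.
- recognise(camera, name): "centre" ([column, row] in pixels, amid what is visible of it).
- pinpoint(camera, name): "centre" ([column, row] in pixels: a listed point, or the origin of a listed thing).
The state is a dict: "time_s": time; "qpos": joint angles; "joint_vel": joint speeds; "joint_torque": joint torques, N m; "position": TCP position; "orientation": TCP orientation; "force": force on the tool from outside, world axes, zero at the start; "wrist_torque": the same for the moment, N m; "width": opening from 0.0 (shut) to 1.0 (fully open); "grip_force": force on a finger pad.
Only numpy, scipy, OpenCV 4.12 (cv2) and the standard library are available. Lean on these libraries where they do the work, as an engineer would, in place of code of your own. Each camera call takes 0.05 s, during which the arm holds its last target. There are 200 camera calls.

## Working session

There is one attempt and no reset: what is moved stays moved. The work goes in short steps, Python scripts to look and compute and a shell command to move; the robot and the scene stay as the last step left them, time stands still between calls to the robot, and variables do not carry over. Pictures are saved under pics/ and viewed, at most 10 in all, crops included, and the job is handed in when it is done.

```bash
mkdir -p pics; ls; cat > h.py <<'E'
from bench import *
import numpy as np, cv2
from scipy.spatial.transform import Rotation as R
def ray_pt(cam,px,z=None,depth=None,M=None):
    M=M or camera_model(cam); K=np.array(M["camera_matrix"]); T=np.linalg.inv(np.array(M["world_to_cam"]))
    d=np.linalg.inv(K)@[px[0],px[1],1]; d=T[:3,:3]@(d*[1,-1,-1]); o=T[:3,3]
    s=depth if depth else (z-o[2])/d[2]
    return o+s*d
def cloud(cam,dep,M=None):
    M=M or camera_model(cam); K=np.array(M["camera_matrix"]); T=np.linalg.inv(np.array(M["world_to_cam"]))
    v,u=np.mgrid[:dep.shape[0],:dep.shape[1]]
    d=np.stack([u,v,np.ones_like(u)],-1)@np.linalg.inv(K).T*[1,-1,-1]
    return (d*dep[...,None])@T[:3,:3].T+T[:3,3]
def save(n,p): cv2.imwrite(f"pics/{n}.png",cv2.cvtColor(p,cv2.COLOR_RGB2BGR))
E
python3 - <<'E'
from h import *
print(observe())
for c in("scene","side"):
    p,d=grab_frame(c); save(c,p); C=cloud(c,d)
    np.savez(f"{c}.npz",p=p,C=C,d=d); print(c,{k:v for k,v in camera_model(c).items() if k not in("camera_matrix","world_to_cam")})
    for n in("vise","cap","puller","puller_grip","mat","tray","lockring","bell","wrench","front_light"):
        for r in pinpoint(c,n)[:3]:
            u,v=map(round,r["centre"]); P=C[v,u] if 0<=v<420 and 0<=u<560 else 0
            print(c,n,r["confidence"],u,v,np.round(P,3),"z0",np.round(ray_pt(c,r["centre"],z={"cap":.122,"puller_grip":.078}.get(n,.002)),3))
E
```

```text
pics
{'time_s': 0.0, 'qpos': array([-1.40949325e+00,  2.07444669e-01,  1.54298486e+00, -1.38383570e-05,
        1.39349344e+00, -1.50505215e-01]), 'joint_vel': array([-4.90709015e-04,  4.60413395e-05, -5.00268528e-04, -8.71116746e-04,
       -9.16352944e-05, -9.46860690e-04]), 'joint_torque': array([-1.11561756e-03, -3.83036470e+01, -2.91594386e+01, -1.87008759e-04,
        1.05427107e-02, -6.35397974e-07]), 'position': array([ 0.17625577, -0.54651066,  0.2300971 ]), 'orientation': array([-3.13928664e+00, -3.35940511e-04,  3.11810357e-01]), 'force': array([-0.32906077,  0.10089965, -0.1076971 ]), 'wrist_torque': array([-0.01419194, -0.0205227 ,  0.02742229]), 'grip_force': 0.0, 'width': 0.9998529652991606}
scene {}
scene vise 0.82 351 174 [0.531 0.262 0.037] z0 [0.491 0.301 0.002]
scene puller 0.83 159 299 [ 0.604 -0.457  0.002] z0 [ 0.604 -0.458  0.002]
scene puller 0.8 189 252 [ 0.5   -0.312  0.005] z0 [ 0.498 -0.312  0.002]
scene puller 0.6 242 228 [ 0.503 -0.138  0.003] z0 [ 0.5   -0.136  0.002]
scene puller_grip 0.73 181 230 [ 0.499 -0.323  0.088] z0 [ 0.488 -0.319  0.078]
scene
[... 1282 characters left out ...]
5 [ 0.484 -0.302  0.079] z0 [ 0.484 -0.303  0.078]
side puller_grip 0.58 341 236 [ 0.476 -0.12   0.079] z0 [ 0.475 -0.12   0.078]
side mat 0.64 368 211 [ 0.481 -0.286 -0.001] z0 [ 0.48  -0.284  0.002]
side tray 0.97 262 255 [ 0.623 -0.023  0.   ] z0 [ 0.623 -0.022  0.002]
side tray 0.5 222 376 [0.481 0.299 0.132] z0 [0.521 0.261 0.002]
side lockring 0.41 277 246 [ 0.607 -0.063  0.004] z0 [ 0.607 -0.063  0.002]
side bell 0.85 158 299 [0.724 0.214 0.036] z0 [0.741 0.202 0.002]
side wrench 0.96 217 223 [ 0.764 -0.035  0.008] z0 [ 0.768 -0.038  0.002]
side wrench 0.19 155 302 [0.723 0.224 0.039] z0 [0.742 0.211 0.002]
side front_light 0.83 276 179 [ 0.721 -0.227  0.024] z0 [ 0.733 -0.244  0.002]
```

View pics/scene.png

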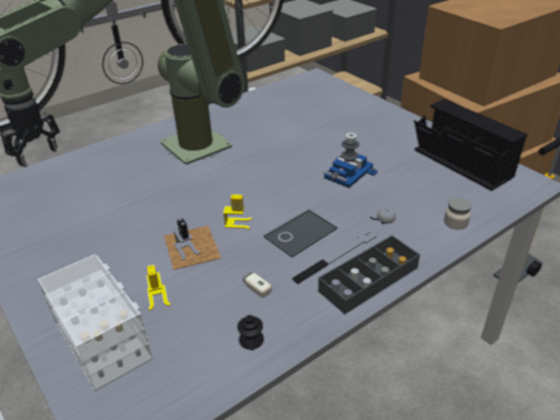

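View pics/side.png

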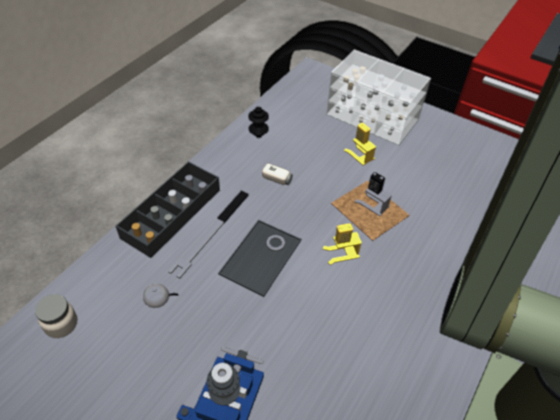

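The scene image shows three C-shaped pullers. Two are yellow, at (237,212) and (155,285). The third is grey steel with a black handle and stands on the cork mat at (183,240); it fits the description, and in the side image it is at (375,192). The capped hub is at (350,145) in the scene image and (222,372) in the side image. The lockring lies at (286,237) in the tray.

```bash
python3 - <<'E'
from h import *
out=[]
for c,boxes in(("scene",[(155,205,70,70),(315,125,70,70)]),("side",[(335,160,70,70),(190,345,70,70)])):
    f=np.load(c+".npz"); p=f["p"]; C=f["C"]
    out.append(np.hstack([cv2.resize(p[y:y+h,x:x+w],(300,300),interpolation=cv2.INTER_CUBIC) for x,y,w,h in boxes]))
    def near(x,y,r,z0,z1): return C[(np.hypot(C[...,0]-x,C[...,1]-y)<r)&(C[...,2]>z0)&(C[...,2]<z1)]
    for n,a in {"bench":(.55,.1,.05,-.03,.03),"captop":(.485,.295,.035,.137,.16),"handle":(.487,-.308,.05,.065,.12),"htop":(.487,-.308,.05,.096,.12),"foot":(.487,-.308,.07,.006,.016)}.items():
        q=near(*a); print(c,n,len(q),np.round(q.mean(0),4),np.round(q.min(0),3),np.round(q.max(0),3))
    g=p.astype(int); mx=g.max(-1); 
    blk=(mx<60)&(np.abs(C[...,0]-.625)<.13)&(np.abs(C[...,1]+.02)<.13)&(np.abs(C[...,2])<.015)&(C[...,0]<.72)
    q=C[blk][:,:2]; print("tray",len(q),cv2.minAreaRect(q.astype(np.float32)),q.mean(0))
    br=(g[...,0]-g[...,2]>35)&(g[...,0]<190)&(g[...,1]<140)&(np.hypot(C[...,0]-.487,C[...,1]+.3)<.13)&(np.abs(C[...,2])<.02)
    q=C[br][:,:2]; print("mat",len(q),cv2.minAreaRect(q.astype(np.float32)),q.mean(0))
save("crop",np.vstack(out))
E
```

```text
scene bench 488 [0.5508 0.1004 0.0011] [ 0.502  0.052 -0.005] [0.6   0.15  0.012]
scene captop 55 [0.4834 0.2947 0.1426] [0.464 0.278 0.138] [0.5   0.313 0.147]
scene handle 164 [ 0.4932 -0.3167  0.0904] [ 0.469 -0.326  0.065] [ 0.507 -0.302  0.111]
scene htop 76 [ 0.4891 -0.3154  0.1023] [ 0.469 -0.326  0.096] [ 0.506 -0.302  0.111]
scene foot 289 [ 0.4885 -0.3117  0.0081] [ 0.418 -0.374  0.006] [ 0.551 -0.243  0.016]
tray 0 ((0.0, 0.0), (0.0, 0.0), 0.0) [nan nan]
mat 1250 ((0.48797136545181274, -0.2728172838687897), (0.17289234697818756, 0.1565614491701126), 71.31073760986328) [ 0.49149384 -0.29297692]
side bench 1515 [0.5495 0.1007 0.    ] [ 0.5    0.05  -0.006] [0.6  0.15 0.01]
side captop 280 [0.4823 0.2978 0.1426] [0.466 0.281 0.137] [0.5   0.315 0.147]
side handle 232 [ 0.484 -0.306  0.089] [ 0.468 -0.324  0.065] [ 0.503 -0.298  0.106]
side htop 100 [ 0.4844 -0.3093  0.1006] [ 0.468 -0.324  0.096] [ 0.503 -0.298  0.106]
side foot 150 [ 0.4798 -0.3014  0.0079] [ 0.428 -0.348  0.006] [ 0.554 -0.244  0.016]
tray 13 ((0.6370067596435547, -0.10440965741872787), (0.09721343964338303, 0.002871827920898795), 4.708831787109375) [ 0.62447627 -0.10532363]
mat 1759 ((0.4805598855018616, -0.29312819242477417), (0.13244019448757172, 0.1517779529094696), 71.73900604248047) [ 0.4777431  -0.28138628]<stdin>:11: RuntimeWarning: Mean of empty slice.
  ret = um.true_divide(
```

View pics/crop.png

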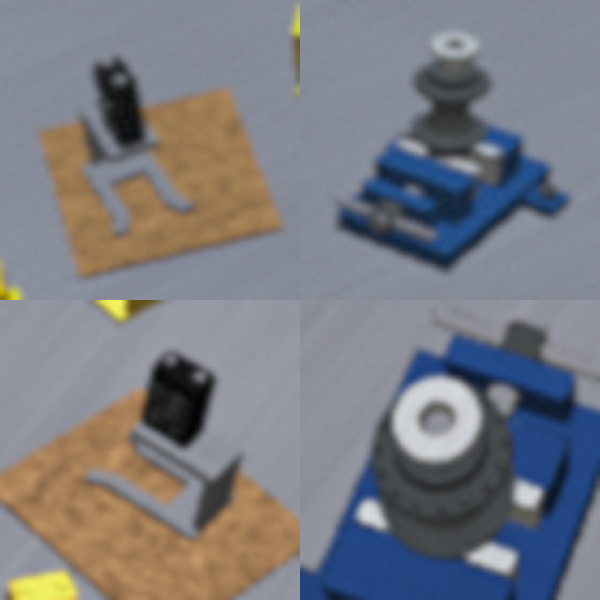

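The crop confirms it: a steel fork with a black block handle on the brown mat, with its tips at about scene (183,259) and (199,254). The bright cap sits on the hub in the vise. Next I'll estimate the fork's yaw and work out a move to view it from close by.

```bash
cat >> h.py <<'E'
def pose():
    o=observe(); return np.array(o["position"]),R.from_euler("xyz",o["orientation"]),o
def to(target,yaw=None,pos=None):
    "shift in tool axes (mm) and turn rotvec from the current measured pose to a tool-down pose"
    p,r,o=pose(); print("t",round(o["time_s"],2),"p",np.round(p*1000,1),"rpy",np.round(o["orientation"],4),"q",np.round(o["qpos"],2),"F",np.round(o["force"],1),"w",round(o["width"],3))
    rt=R.from_euler("xyz",[np.pi,0,yaw]) if yaw is not None else r
    print("shift",np.round(r.inv().apply(np.array(target)-p)*1000,1),"shift after turn",np.round(rt.inv().apply(np.array(target)-p)*1000,1),"turn",np.round((r.inv()*rt).as_rotvec(),4))
E
python3 - <<'E'
from h import *
a=ray_pt("scene",(183,258.7),z=.007);b=ray_pt("scene",(199.3,253.5),z=.007);m=(a+b)/2
print(a,b,np.hypot(*(a-b)[:2]),m)
o=np.array([.486,-.311]); d=m[:2]-o; print(np.hypot(*d),np.degrees(np.arctan2(d[1],d[0])), "perp",np.degrees(np.arctan2((b-a)[1],(b-a)[0]))-90)
to([.48,-.30,.33])
print(np.array(camera_model("wrist")["world_to_cam"]))
E
```

```text
[ 0.51564374 -0.33886261  0.007     ] [ 0.52508131 -0.29358715  0.007     ] 0.046248614874842574 [ 0.52036253 -0.31622488  0.007     ]
0.03475748120528083 -8.64569570291889 perp -11.774566044046878
t 1.1 p [ 176.4 -547.3  231.3] rpy [3.1416 0.     0.3118] q [-1.41  0.21  1.54 -0.    1.39 -0.15] F [-0.6 -0.4  0.2] w 1.001
shift [ 364.8 -142.2  -98.7] shift after turn [ 364.8 -142.2  -98.7] turn [0. 0. 0.]
[[ 3.06587210e-01 -9.51842335e-01  6.72717810e-04 -5.74995816e-01]
 [ 9.07706474e-01  2.92158241e-01 -3.01185191e-01  3.88384259e-02]
 [ 2.86484275e-01  9.29501578e-02  9.53565429e-01 -3.79732507e-01]
 [ 0.00000000e+00  0.00000000e+00  0.00000000e+00  1.00000000e+00]]
```

```bash
python3 -m crank '[[[40,-16,-11],[0,0,0]],[[41,-16,-11],[0,0,0]],[[41,-16,-11],[0,0,0]],[[41,-16,-11],[0,0,0]],[[41,-16,-11],[0,0,0]],[[41,-16,-11],[0,0,0]],[[41,-16,-11],[0,0,0]],[[41,-16,-11],[0,0,0]],[[38,-14,-11],[0,0,0]]]' 1; python3 -m crank '[[[0,0,0],[0,0,0.125]],[[0,0,0],[0,0,0.125]],[[0,0,0],[0,0,0.125]],[[0,0,0],[0,0,0.125]],[[0,0,0],[0,0,0]],[[0,0,0],[0,0,0]]]'
python3 - <<'E'
from h import *
M=camera_model("wrist"); p,d=grab_frame("wrist"); save("w1",p); C=cloud("wrist",d,M); np.savez("w1.npz",p=p,C=C,d=d)
for n in("puller","puller_grip","mat"):
    for r in pinpoint("wrist",n)[:3]: print(n,r["confidence"],np.round(r["centre"]),np.round(ray_pt("wrist",r["centre"],z=.078 if n=="puller_grip" else .003,M=M),4))
to([.486,-.311,.13],-.19)
E
```

```text
time_s: 2.0
position: [0.4816, -0.2985, 0.3309]
orientation: [3.141, -0.0, 0.312]
force: [0.6, -1.1, -0.1]
width: 1.0
grip_force: 0.0
time_s: 2.6
position: [0.4802, -0.3002, 0.3303]
orientation: [-3.142, -0.0, -0.186]
force: [-0.9, 0.6, -0.1]
width: 1.0
grip_force: 0.0
puller 0.74 [169. 181.] [ 0.4749 -0.1358  0.003 ]
puller 0.7 [288. 148.] [ 0.4889 -0.3113  0.003 ]
puller 0.62 [388.  43.] [ 0.596  -0.4582  0.003 ]
puller_grip 0.77 [144. 196.] [ 0.4755 -0.13    0.078 ]
puller_grip 0.61 [291. 159.] [ 0.4865 -0.3121  0.078 ]
mat 0.75 [281. 154.] [ 0.482  -0.2995  0.003 ]
t 2.8 p [ 480.2 -300.2  330.3] rpy [-3.1416 -0.     -0.1873] q [-0.71  0.13  1.43  0.    1.58  1.05] F [ 0.7 -0.1 -1. ] w 0.998
shift [  7.7   9.5 200.3] shift after turn [  7.8   9.5 200.3] turn [-0.     -0.      0.0027]
```

View pics/w1.png

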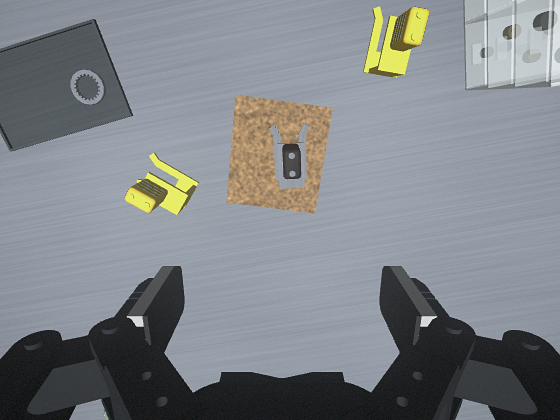

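The wrist view shows the black-handled puller on the mat at (291,160), with the fork pointing up, almost along tool x. The tray corner and lockring are at (87,87). Now I'll refine position and yaw from the pixels.

```bash
python3 - <<'E'
from h import *
f=np.load("w1.npz"); p=f["p"].astype(int); C=f["C"]; M=camera_model("wrist")
m=np.zeros(p.shape[:2],bool); m[100:210,260:325]=1
blk=m&(p.max(-1)<75)
ys,xs=np.nonzero(blk); print("blk",len(xs),xs.min(),xs.max(),ys.min(),ys.max(), C[blk][:,2].min(),C[blk][:,2].max())
top=blk&(C[...,2]>.09)
for nm,k in(("top",top),):
    ys,xs=np.nonzero(k); pts=np.array([ray_pt("wrist",(x,y),z=.103,M=M)[:2] for x,y in zip(xs,ys)],np.float32)
    (c,s,a)=cv2.minAreaRect(pts); print(nm,len(xs),c,s,a,pts.mean(0))
g=p; steel=m&(p.max(-1)-p.min(-1)<40)&(p.min(-1)>75)
ys,xs=np.nonzero(steel&(C[...,2]<.03)); pts=np.array([ray_pt("wrist",(x,y),z=.007,M=M)[:2] for x,y in zip(xs,ys)],np.float32)
print("foot",len(xs),cv2.minAreaRect(pts))
rel=pts-np.array([.486,-.311])
for yaw in np.radians([-20,-16,-14,-12,-10,-8,-6,-4]):
    u=rel@[np.cos(yaw),np.sin(yaw)]; v=rel@[-np.sin(yaw),np.cos(yaw)]; 
    w=[(v[(u>a)&(u<a+.006)].min()+v[(u>a)&(u<a+.006)].max())/2*1000 for a in np.arange(-.03,.033,.006) if ((u>a)&(u<a+.006)).sum()>3]
    print(round(np.degrees(yaw)),np.round(u.min()*1e3),np.round(u.max()*1e3),np.round(w,1))
E
```

```text
blk 337 283 300 144 178 0.05935682567798517 0.10448092334965797
top 280 (0.4865381717681885, -0.31245994567871094) (0.01880459301173687, 0.034550394862890244) 80.19700622558594 [ 0.48645788 -0.3130523 ]
foot 1014 ((0.47598978877067566, -0.31482329964637756), (0.09266433864831924, 0.15082548558712006), 79.24573516845703)
-20 -90.0 73.0 [-20.3 -18.6 -17.5 -16.5 -15.4  -1.5   0.7   1.7   4.8   5.9   2.7]
-16 -88.0 70.0 [-18.3 -17.  -16.2 -15.6 -15.   -1.9   0.1   0.7   3.4   3.5   1.7]
-14 -87.0 69.0 [-17.3 -16.1 -15.6 -15.2  -2.1  -1.3  -0.2   0.2   1.9   2.5   1.3]
-12 -85.0 67.0 [-16.2 -16.  -15.1 -14.8  -2.1  -1.3  -0.5  -0.3   0.5   1.5   0.2]
-10 -85.0 66.0 [-15.2 -15.2 -14.5 -14.4  -2.   -1.4  -0.8  -0.8  -0.2  -0.2  -0.2]
-8 -87.0 67.0 [-14.2 -14.4 -13.9 -14.   -1.9  -1.4  -1.2  -1.3  -1.7  -1.8 -12. ]
-6 -89.0 67.0 [-13.2 -13.7 -13.4  -1.2  -1.7  -1.6  -1.6  -1.8  -2.9  -2.9 -13.2]
-4 -90.0 67.0 [-12.3 -12.9 -12.9  -0.8  -1.5  -1.6  -2.4  -2.3  -3.6  -3.9 -14.3]
```

```bash
python3 - <<'E'
from h import *
to([.4866,-.3124,.061],-.171)
E
```

```text
t 2.8 p [ 480.2 -300.2  330.3] rpy [-3.1416 -0.     -0.1873] q [-0.71  0.13  1.43  0.    1.58  1.05] F [ 0.7 -0.1 -1. ] w 0.998
shift [  8.6  10.8 269.3] shift after turn [  8.4  10.9 269.3] turn [-0.     -0.     -0.0163]
```

```bash
python3 -m crank '[[[0,0,0],[0,0,-0.016]],[[8.4,10.9,40],[0,0,0]],[[0,0,40],[0,0,0]],[[0,0,40],[0,0,0]],[[0,0,35],[0,0,0]],[[0,0,35],[0,0,0]],[[0,0,30],[0,0,0]],[[0,0,25],[0,0,0]],[[0,0,14],[0,0,0]],[[0,0,10],[0,0,0]]]'
python3 -m crank '[[[0,0,0],[0,0,0]],[[0,0,0],[0,0,0]]]'
python3 -m crank '[[[0,0,0],[0,0,0]],[[0,0,0],[0,0,0]],[[0,0,0],[0,0,0]],[[0,0,0],[0,0,0]],[[0,0,0],[0,0,0]],[[0,0,0],[0,0,0]],[[0,0,0],[0,0,0]],[[0,0,0],[0,0,0]]]' -1 70
```

```text
time_s: 3.8
position: [0.4863, -0.3121, 0.0602]
orientation: [-3.141, 0.001, -0.172]
force: [0.2, 0.1, 0.9]
width: 0.999
grip_force: 0.0
time_s: 4.0
position: [0.4874, -0.313, 0.0624]
orientation: [3.141, -0.002, -0.172]
force: [-0.5, -0.7, 1.0]
width: 0.998
grip_force: 0.0
time_s: 4.8
position: [0.487, -0.3127, 0.0618]
orientation: [3.141, -0.001, -0.172]
force: [-0.4, 0.1, 2.9]
width: 0.224
grip_force: 68.5
```

```bash
python3 -m crank '[[[0,0,-3],[0,0,0]],[[0,0,-10],[0,0,0]],[[0,0,-25],[0,0,0]],[[0,0,-35],[0,0,0]],[[0,0,-35],[0,0,0]],[[0,0,-35],[0,0,0]],[[0,0,-30],[0,0,0]],[[0,0,-20],[0,0,0]],[[0,0,-6],[0,0,0]],[[0,0,0],[0,0,0]]]'
python3 - <<'E'
from h import *
to([.394,.311,.26],-.171)
E
```

```text
time_s: 5.8
position: [0.4868, -0.3124, 0.2611]
orientation: [3.141, -0.001, -0.172]
force: [0.8, -0.1, -1.4]
width: 0.23
grip_force: 67.9
t 5.8 p [ 486.8 -312.4  261.1] rpy [ 3.1408e+00 -1.3000e-03 -1.7210e-01] q [-0.72  0.19  1.5   0.    1.45  1.02] F [ 0.8 -0.1 -1.4] w 0.23
shift [-1.982e+02 -5.983e+02  4.000e-01] shift after turn [-197.5 -598.5    1.1] turn [ 0.0008 -0.0013 -0.0011]
```

```bash
python3 -m crank '[[[-6,-16,0],[0,0,0]],[[-10,-32,0],[0,0,0]],[[-12,-36,0],[0,0,0]],[[-12,-36,0],[0,0,0]],[[-12,-36,0],[0,0,0]],[[-12,-36,0],[0,0,0]],[[-12,-36,0],[0,0,0]],[[-12,-36,0],[0,0,0]],[[-12,-36,0],[0,0,0]],[[-12,-36,0],[0,0,0]]]'
python3 -m crank '[[[-12,-36,0],[0,0,0]],[[-12,-36,0],[0,0,0]],[[-12,-36,0],[0,0,0]],[[-12,-36,0],[0,0,0]],[[-12,-36,0],[0,0,0]],[[-12,-36,0],[0,0,0]],[[-12,-30,0],[0,0,0]],[[-8,-18,0],[0,0,0]],[[-4,-4,0],[0,0,0]],[[0,0,0],[0,0,0]]]'
python3 - <<'E'
from h import *
to([.394,.311,.26],-.171)
M=camera_model("wrist"); p,d=grab_frame("wrist"); save("w2",p); C=cloud("wrist",d,M); np.savez("w2.npz",p=p,C=C,d=d)
for n in("cap","vise","puller","puller_grip"):
    for r in pinpoint("wrist",n)[:3]: print(n,r["confidence"],np.round(r["centre"]),np.round(ray_pt("wrist",r["centre"],z=.122,M=M),4))
q=C[(np.hypot(C[...,0]-.483,C[...,1]-.296)<.03)&(C[...,2]>.136)&(C[...,2]<.15)]
print(len(q),q.mean(0),cv2.minEnclosingCircle(q[:,:2].astype(np.float32)))
E
```

```text
time_s: 6.8
position: [0.4313, 0.0401, 0.2581]
orientation: [-3.141, 0.004, -0.172]
force: [0.1, -0.1, -1.5]
width: 0.22
grip_force: 68.0
time_s: 7.8
position: [0.3833, 0.3182, 0.2585]
orientation: [3.139, 0.003, -0.17]
force: [0.0, -0.4, -1.3]
width: 0.223
grip_force: 68.2
t 7.8 p [383.3 318.2 258.5] rpy [ 3.1389e+00  2.9000e-03 -1.7020e-01] q [ 0.52  0.02  1.69 -0.    1.43  2.26] F [ 0.  -0.4 -1.3] w 0.223
shift [11.8  5.3 -1.5] shift after turn [11.8  5.3 -1.5] turn [0.0027 0.0029 0.0008]
cap 0.79 [285.  64.] [0.4821 0.2981 0.122 ]
vise 0.98 [283.  76.] [0.474  0.3014 0.122 ]
puller 0.78 [281. 228.] [0.3509 0.3239 0.122 ]
puller_grip 0.73 [281. 293.] [0.2855 0.3352 0.122 ]
1651 [0.48286752 0.29741442 0.14303906] ((0.4826146364212036, 0.29742398858070374), 0.017079703509807587)
```

View pics/w2.png

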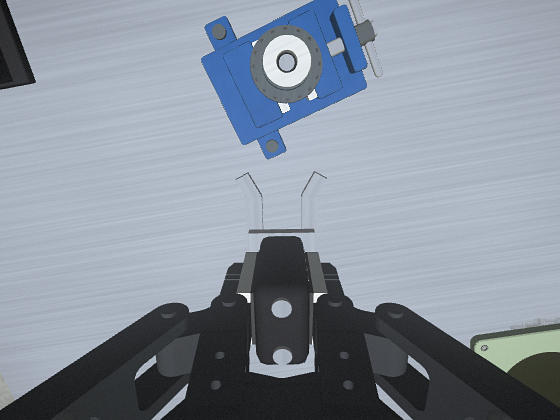

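The fork is held straight: its tips are at about (240,178) and (323,176), and the cap is at (287,62). Next I'll measure the fork's in-hand pose.

```bash
python3 - <<'E'
from h import *
f=np.load("w2.npz"); C=f["C"]; m=np.zeros(C.shape[:2],bool); m[165:230,225:340]=1
q=C[m&(C[...,2]>.17)&(C[...,2]<.24)]; print(len(q),q.mean(0),"z",np.percentile(q[:,2],[5,50,95]))
p,r,o=pose(); t=np.array([.3833,.3182])
yaw=-.171; e=np.array([np.cos(yaw),np.sin(yaw)]); n=np.array([-e[1],e[0]])
for base,l in((p[:2],"now"),):
    print(p)
    u=(q[:,:2]-base)@e; v=(q[:,:2]-base)@n; print("u",u.min(),u.max())
    for a in np.arange(-.01,.04,.004):
        k=(u>a)&(u<a+.004)
        if k.sum()>5: print(round(a,3),k.sum(),np.round([v[k].min()*1e3,v[k].max()*1e3,(v[k].min()+v[k].max())*500],1), "inner",np.round([v[k&(v<0)].max()*1e3,v[k&(v>0)].min()*1e3],1), np.round(q[k][:,2].mean(),4))
c=np.array([.4826,.2974]); print("cap rel",(c-p[:2])@e,(c-p[:2])@n)
E
```

```text
1837 [0.39959828 0.31572458 0.20388107] z [0.20259887 0.20396693 0.20502996]
[0.3854088  0.31740396 0.26014733]
u -0.004142069186686032 0.032612654092713474
-0.006 77 [-21.   22.1   0.5] inner [-11.6  12.7] 0.2039
-0.002 197 [-21.   22.5   0.8] inner [-11.5  12.6] 0.204
0.002 199 [-21.4  22.6   0.6] inner [-11.5  12.6] 0.204
0.006 209 [-21.4  22.5   0.5] inner [-11.3  12.7] 0.204
0.01 204 [-21.2  22.8   0.8] inner [-11.2  13. ] 0.204
0.014 220 [-21.   22.9   0.9] inner [-11.2  13. ] 0.2039
0.018 215 [-22.   24.4   1.2] inner [-11.3  13.1] 0.2038
0.022 233 [-24.9  27.3   1.2] inner [-13.5  15.5] 0.2038
0.026 219 [-26.   28.2   1.1] inner [-15.3  17.7] 0.2037
0.03 64 [-23.9  24.    0. ] inner [-17.7  19.9] 0.2032
cap rel 0.0991777110164024 -0.00317339043092086
```

```bash
python3 -m crank '[[[0,0.9,12],[0,0,0]],[[5,1,18],[0,0,0]],[[8,1,18],[0,0,0]],[[8,1,14],[0,0,0]],[[6,0,8],[0,0,0]],[[3,0,2.4],[0,0,0]],[[0,0,0],[0,0,0]],[[0,0,0],[0,0,0]],[[0,0,0],[0,0,0]]]'
cat > fork.py <<'E'
from h import *
import sys
a=[pose()[0] for _ in range(1)]
M=camera_model("wrist"); p,d=grab_frame("wrist"); C=cloud("wrist",d,M); P=pose()
np.savez("w3.npz",p=p,C=C,d=d); save(sys.argv[1],p)
yaw=-.171; e=np.array([np.cos(yaw),np.sin(yaw)]); n=np.array([-e[1],e[0]])
t=np.array([float(x) for x in sys.argv[2:4]]); zf=float(sys.argv[4]); 
q=C[(np.hypot(C[...,0]-t[0],C[...,1]-t[1])<.03)&(C[...,2]>.137)&(C[...,2]<.15)]
c,rr=cv2.minEnclosingCircle(q[:,:2].astype(np.float32)); c=np.array(c); print("cap",c,rr,q[:,2].mean(),"P",a[0],P[0],"F",P[2]["force"])
m=np.zeros(C.shape[:2],bool); m[120:230,225:340]=1
q=C[m&(abs(C[...,2]-zf)<.004)]; u=(q[:,:2]-c)@e; v=(q[:,:2]-c)@n
print("fork z",np.percentile(q[:,2],[5,50,95]),"tip u rel cap",np.percentile(u,[99,99.8,100]),"-> origin u",np.percentile(u,99.8)-.037)
for x in np.arange(u.max()-.05,u.max(),.005):
    k=(u>x)&(u<x+.005)
    if k.sum()>5: print(round(x,3),k.sum(),np.round([v[k].min()*1e3,v[k].max()*1e3,(v[k].min()+v[k].max())*500],1),np.round(q[k][:,2].mean(),4))
E
python3 fork.py w3 .4826 .2974 .1315
```

```text
time_s: 8.95
position: [0.4144, 0.3098, 0.1888]
orientation: [-3.141, -0.001, -0.172]
force: [-0.7, 0.2, -1.3]
width: 0.225
grip_force: 68.2
cap [0.48256841 0.29750025] 0.017115650698542595 0.14320164996463203 P [0.41443238 0.30980611 0.18877994] [0.41435585 0.30977733 0.18874074] F [ 0.38940184 -1.00259516 -1.05477059]
fork z [0.13195602 0.13419984 0.13521594] tip u rel cap [-0.00468203 -0.00415331 -0.00412642] -> origin u -0.04115331192555201
-0.054 255 [-20.9  23.1   1.1] 0.1342
-0.049 268 [-22.4  25.2   1.4] 0.1341
-0.044 284 [-25.4  28.1   1.3] 0.1341
-0.039 184 [-25.8  28.6   1.4] 0.1338
-0.009 85 [-5.9  6.2  0.1] 0.131
```

```bash
python3 -m crank '[[[0,1,2.5],[0,0,0]],[[8,0,0],[0,0,0]],[[10,0,0],[0,0,0]],[[10,0,0],[0,0,0]],[[8,0,0],[0,0,0]],[[6,0,0],[0,0,0]],[[4,0,0],[0,0,0]],[[0,0,0],[0,0,0]],[[0,0,0],[0,0,0]]]'
python3 fork.py w4 .4826 .2974 .1315|head -3
```

```text
time_s: 9.9
position: [0.4591, 0.3005, 0.1853]
orientation: [3.141, 0.001, -0.172]
force: [0.2, -0.3, -0.9]
width: 0.223
grip_force: 68.2
cap [0.48260489 0.29769179] 0.017361577600240707 0.14300482884567486 P [0.45905626 0.30049787 0.18525096] [0.45891127 0.30052981 0.18524637] F [ 0.83431985 -0.6812521  -1.02443153]
fork z [0.12938523 0.13081764 0.13505634] tip u rel cap [0.01009176 0.01088909 0.011301  ] -> origin u -0.02611090661439692
-0.029 61 [-22.6  20.7  -1. ] 0.1307
```

View pics/w4.png

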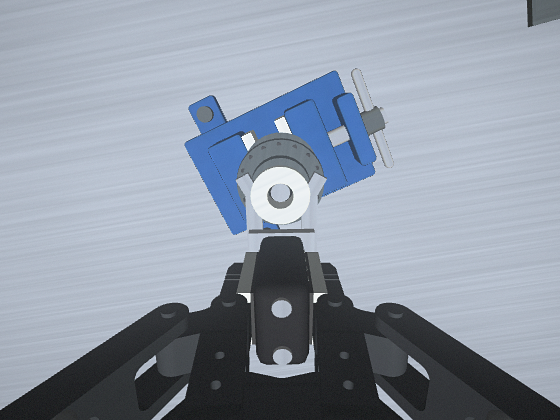

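The fork tips straddle the cap, which is at (280,195). The fork is centred and its top reads 0.131, below the flange. About 26.5 mm of travel remains.

```bash
python3 -m crank '[[[5,0,0],[0,0,0]],[[6,0,0],[0,0,0]],[[6,0,0],[0,0,0]],[[5,0,0],[0,0,0]],[[3.5,0,0],[0,0,0]],[[1,0,0],[0,0,0]],[[0,0,0],[0,0,0]],[[0,0,0],[0,0,0]],[[0,0,0],[0,0,0]]]'
python3 fork.py w5 .4826 .2974 .1315|head -3
```

```text
time_s: 10.85
position: [0.4851, 0.296, 0.1853]
orientation: [3.142, 0.0, -0.172]
force: [-0.0, -0.4, -1.7]
width: 0.23
grip_force: 68.2
cap [0.487993   0.29650512] 0.01617160625755787 0.14275239381615454 P [0.48511464 0.29602113 0.18531947] [0.485144   0.29604487 0.1854009 ] F [ 0.34768476  0.28234016 -1.80978525]
fork z [0.12952677 0.1308006  0.13186978] tip u rel cap [0.03097673 0.03171916 0.03236376] -> origin u -0.005280837019101141
-0.008 35 [-22.3  20.9  -0.7] 0.1308
```

The fork origin is on the cap's axis to within 1 mm, with no contact force. Now I'll draw it up slowly.

```bash
python3 -m crank '[[[0,0,-2],[0,0,0]],[[0,0,-2],[0,0,0]],[[0,0,-1.5],[0,0,0]],[[0,0,-1],[0,0,0]],[[0,0,-1],[0,0,0]],[[0,0,-1],[0,0,0]],[[0,0,-1],[0,0,0]],[[0,0,-1],[0,0,0]]]'
python3 -m crank '[[[0,0,-1],[0,0,0]],[[0,0,-1],[0,0,0]],[[0,0,-1],[0,0,0]],[[0,0,-1],[0,0,0]],[[0,0,-1],[0,0,0]],[[0,0,-1],[0,0,0]],[[0,0,-1],[0,0,0]],[[0,0,-1],[0,0,0]],[[0,0,-1],[0,0,0]],[[0,0,-1],[0,0,0]]]'
python3 -m crank '[[[0,0,-2],[0,0,0]],[[0,0,-2],[0,0,0]],[[0,0,-2],[0,0,0]],[[0,0,-2],[0,0,0]],[[0,0,-2],[0,0,0]],[[0,0,-2],[0,0,0]],[[0,0,-2],[0,0,0]],[[0,0,-2],[0,0,0]],[[0,0,0],[0,0,0]],[[0,0,0],[0,0,0]]]'
python3 - <<'E'
from h import *
M=camera_model("wrist"); p,d=grab_frame("wrist"); C=cloud("wrist",d,M); save("w6",p); np.savez("w6.npz",p=p,C=C)
q=C[(np.hypot(C[...,0]-.483,C[...,1]-.297)<.03)&(C[...,2]>.125)&(C[...,2]<.2)]
print(np.histogram(q[:,2],bins=15)); print(pose()[0])
E
```

```text
time_s: 11.7
position: [0.4853, 0.296, 0.1956]
orientation: [3.141, 0.0, -0.172]
force: [1.4, 1.1, -7.4]
width: 0.221
grip_force: 68.5
time_s: 12.7
position: [0.4853, 0.296, 0.2059]
orientation: [3.142, 0.0, -0.172]
force: [0.8, -0.6, -1.5]
width: 0.228
grip_force: 69.2
time_s: 13.7
position: [0.4854, 0.296, 0.2219]
orientation: [-3.141, -0.0, -0.172]
force: [-0.5, 0.2, -1.8]
width: 0.225
grip_force: 69.2
(array([  36,   11,    2,    0,    0,    0,    0,    0,    0,    0,    0,
         26, 1087,  142,  685]), array([0.12676944, 0.13003112, 0.1332928 , 0.13655447, 0.13981615,
       0.14307783, 0.14633951, 0.14960119, 0.15286287, 0.15612455,
       0.15938622, 0.1626479 , 0.16590958, 0.16917126, 0.17243294,
       0.17569462]))
[0.48526731 0.29596015 0.22179938]
```

View pics/w6.png

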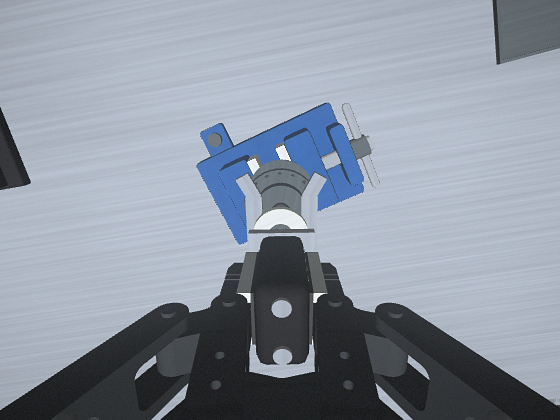

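The cap has popped off and rides level on the fork at (280,217). Next I'll work out the tray's pose from the earlier pictures.

```bash
python3 - <<'E'
from h import *
for c in("side","scene"):
    f=np.load(c+".npz"); g=cv2.cvtColor(f["p"],cv2.COLOR_RGB2GRAY)
    s={"side":(262,255),"scene":(305,240)}[c]
    m=np.zeros((422,562),np.uint8); h=cv2.GaussianBlur(g,(3,3),0).copy(); print(c,g[s[1],s[0]])
    cv2.floodFill(h,m,s,0,12,12,cv2.FLOODFILL_FIXED_RANGE); k=m[1:-1,1:-1]
    k=cv2.morphologyEx(k,cv2.MORPH_OPEN,np.ones((3,3),np.uint8))
    ys,xs=np.nonzero(k); pts=np.array([ray_pt(c,(x,y),z=.002)[:2] for x,y in zip(xs,ys)],np.float32); r=cv2.minAreaRect(pts); print(c,len(xs),r,np.round(cv2.boxPoints(r),3).tolist())
import json
p,r,o=pose(); e=R.from_euler("z",-.171)
for x,y in((93,20),(132,115),(10,150)):
    pass
f=np.load("w1.npz"); C=f["C"]
for u,v in((93,22),(131,115),(87,87),(10,148)): print((u,v),C[v,u])
for c in("scene","side"):
    f=np.load(c+".npz")
    for n,(u,v) in {"lock":{"scene":(286,237),"side":(276,243)}[c]}.items() if 0 else [("lock",{"scene":(286,237),"side":(276,243)}[c])]: print(c,n,ray_pt(c,(u,v),z=.006))
E
```

```text
side 74
side 2984 ((0.623785674571991, -0.01869209110736847), (0.11875419318675995, 0.18079020082950592), 4.8660430908203125) [[0.5569999814033508, 0.06599999964237213], [0.5720000267028809, -0.11400000005960464], [0.6909999847412109, -0.10400000214576721], [0.675000011920929, 0.07599999755620956]]
scene 82Traceback (most recent call last):
  File "<stdin>", line 8, in <module>
  File "h.py", line 5, in ray_pt
    M=M or camera_model(cam); K=np.array(M["camera_matrix"]); T=np.linalg.inv(np.array(M["world_to_cam"]))
           ~~~~~~~~~~~~^^^^^
ValueError: time passes only in moves, steps and waits
```

```bash
python3 -m crank '[[[2.3,3,0],[0,0,0]],[[4.6,6,0],[0,0,0]],[[9.2,12,0],[0,0,0]],[[11.5,15,0],[0,0,0]],[[13.8,18,0],[0,0,0]],[[13.8,18,0],[0,0,0]],[[13.8,18,0],[0,0,0]],[[13.8,18,0],[0,0,0]],[[13.8,18,0],[0,0,0]],[[13.8,18,0],[0,0,0]]]'
python3 -m crank '[[[13.8,18,0],[0,0,0]],[[13.8,18,0],[0,0,0]],[[13.8,18,0],[0,0,0]],[[11.5,15,0],[0,0,0]],[[9.2,12,0],[0,0,0]],[[6.9,9,0],[0,0,0]],[[4.6,6,0],[0,0,0]],[[2.3,3,0],[0,0,0]],[[0,0,0],[0,0,0]],[[0,0,0],[0,0,0]]]'
python3 - <<'E'
from h import *
M=camera_model("wrist"); p,d=grab_frame("wrist"); C=cloud("wrist",d,M); save("w7",p); np.savez("w7.npz",p=p,C=C)
print(pose()[0]); to([.6277,.025,.09],-.171)
q=C[(np.hypot(C[...,0]-.627,C[...,1]-.025)<.045)&(C[...,2]>.16)&(C[...,2]<.185)]
print(len(q),np.histogram(q[:,2],bins=8))
E
```

```text
time_s: 14.75
position: [0.5701, 0.1329, 0.2219]
orientation: [3.141, -0.0, -0.173]
force: [0.7, 0.5, -1.4]
width: 0.225
grip_force: 69.2
time_s: 15.75
position: [0.627, 0.0253, 0.2218]
orientation: [-3.141, 0.0, -0.171]
force: [-0.6, -0.1, -1.5]
width: 0.224
grip_force: 69.2
[0.62699225 0.02538913 0.22187215]
t 15.8 p [627.   25.4 221.9] rpy [-3.1413e+00  3.0000e-04 -1.7130e-01] q [-0.1   0.32  1.41  0.    1.4   1.64] F [ 0.1 -0.5 -1.7] w 0.227
shift [  0.8   0.3 131.9] shift after turn [  0.8   0.3 131.9] turn [-0.0003  0.0003 -0.0003]
2593 (array([ 21,  41, 746, 937,  58,  69, 565, 156]), array([0.16231441, 0.16394057, 0.16556673, 0.16719289, 0.16881904,
       0.1704452 , 0.17207136, 0.17369752, 0.17532368]))
```

View pics/w7.png

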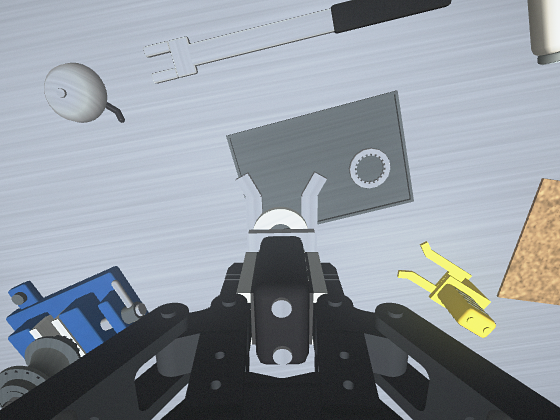

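The cap is still seated on the fork at (280,220), over the tray's left half. The lockring is well clear at (370,168). Now I'll lower it.

```bash
python3 -m crank '[[[0,0,4],[0,0,0]],[[0,0,10],[0,0,0]],[[0,0,16],[0,0,0]],[[0,0,20],[0,0,0]],[[0,0,22],[0,0,0]],[[0,0,22],[0,0,0]],[[0,0,20],[0,0,0]],[[0,0,14],[0,0,0]],[[0,0,8],[0,0,0]],[[0,0,3],[0,0,0]]]'
python3 -m crank '[[[0,0,3],[0,0,0]],[[0,0,3],[0,0,0]],[[0,0,2],[0,0,0]],[[0,0,2],[0,0,0]],[[0,0,1.5],[0,0,0]],[[0,0,1.5],[0,0,0]],[[0,0,1],[0,0,0]],[[0,0,1],[0,0,0]],[[0,0,0],[0,0,0]],[[0,0,0],[0,0,0]]]'
python3 - <<'E'
from h import *
M=camera_model("wrist"); p,d=grab_frame("wrist"); C=cloud("wrist",d,M); save("w8",p); np.savez("w8.npz",p=p,C=C)
print(pose()[0])
q=C[(np.hypot(C[...,0]-.627,C[...,1]-.025)<.045)&(C[...,2]>-.01)&(C[...,2]<.04)]
h,b=np.histogram(q[:,2],bins=np.arange(-.004,.036,.002)); print(dict(zip(np.round(b*1000).astype(int).tolist(),h.tolist())))
E
```

```text
time_s: 16.8
position: [0.6264, 0.0248, 0.0814]
orientation: [3.141, 0.002, -0.172]
force: [-0.6, 0.4, -1.4]
width: 0.222
grip_force: 69.2
time_s: 17.8
position: [0.6273, 0.0247, 0.0679]
orientation: [3.142, -0.0, -0.172]
force: [0.4, 0.1, -1.5]
width: 0.223
grip_force: 69.2
[0.62733681 0.02465196 0.06794213]
{-4: 0, -2: 1, 0: 2508, 2: 5190, 4: 36, 6: 12, 8: 20, 10: 66, 12: 1420, 14: 252, 16: 9, 18: 48, 20: 71, 22: 612, 24: 72, 26: 0, 28: 0, 30: 0, 32: 0}
```

The cap stands on the floor: its top reads 23 mm, as it should, and the fork sits free between flange and lip at 9–13 mm. Now I'll withdraw.

```bash
python3 -m crank '[[[-2,0,0],[0,0,0]],[[-5,0.1,0],[0,0,0]],[[-8,0.1,0],[0,0,0]],[[-10,0.1,0],[0,0,0]],[[-10,0.1,0],[0,0,0]],[[-12,0.1,0],[0,0,0]],[[-12,0,0],[0,0,0]],[[-10,0,0],[0,0,0]],[[-5,0,0],[0,0,0]],[[0,0,0],[0,0,0]]]'
python3 - <<'E'
from h import *
M=camera_model("wrist"); p,d=grab_frame("wrist"); C=cloud("wrist",d,M); save("w9",p); np.savez("w9.npz",p=p,C=C)
print(pose()[0])
q=C[(np.hypot(C[...,0]-.625,C[...,1]-.0265)<.04)&(C[...,2]>.02)&(C[...,2]<.03)]
print(len(q),q.min(0),q.max(0),q[:,2].std(),cv2.minEnclosingCircle(q[:,:2].astype(np.float32)))
A=np.c_[q[:,:2]-q[:,:2].mean(0),np.ones(len(q))]; print(np.linalg.lstsq(A,q[:,2],rcond=None)[0])
to([.4866,-.3124,.20],-.171)
E
```

```text
time_s: 18.85
position: [0.5534, 0.0371, 0.0679]
orientation: [3.142, 0.0, -0.172]
force: [0.9, 1.0, -1.9]
width: 0.225
grip_force: 69.2
[0.55420302 0.03691127 0.06807907]
2671 [0.607823   0.00929334 0.02016561] [0.64153637 0.04312961 0.02543241] 0.0007135155308948057 ((0.62453693151474, 0.026242448017001152), 0.017100470140576363)
[-0.00021659  0.00067878  0.02321999]
t 18.9 p [554.2  36.9  68.1] rpy [-3.1415e+00 -6.0000e-04 -1.7210e-01] q [-0.09  0.35  1.72  0.    1.06  1.65] F [ 0.3 -0.4 -1.2] w 0.226
shift [  -6.7  355.7 -132. ] shift after turn [  -7.2  355.7 -131.9] turn [-0.0001 -0.0006 -0.0011]
```

View pics/w9.png

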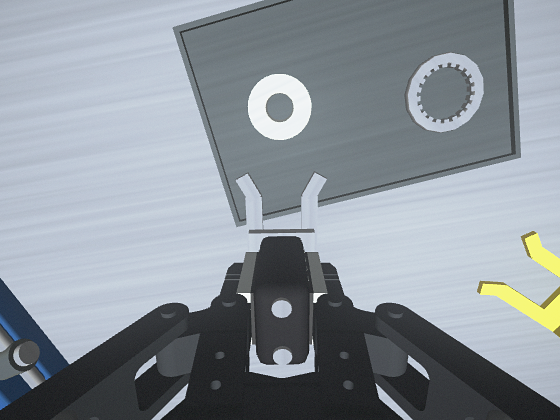

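The cap stands flat in the tray at (280,106), flange up and untilted, and the lockring is undisturbed at (445,92). Now I'll return the puller.

```bash
python3 -m crank '[[[0,0,-8],[0,0,0]],[[0,0,-20],[0,0,0]],[[0,0,-30],[0,0,0]],[[0,0,-35],[0,0,0]],[[0,0,-30],[0,0,0]],[[0,0,-20],[0,0,0]],[[0,0,-7],[0,0,0]],[[0,0,0],[0,0,0]]]'
python3 -m crank '[[[0,10,0],[0,0,0]],[[-1,25,0],[0,0,0]],[[-1,35,0],[0,0,0]],[[-1,40,0],[0,0,0]],[[-1,40,0],[0,0,0]],[[-1,40,0],[0,0,0]],[[-1,40,0],[0,0,0]],[[-1,40,0],[0,0,0]],[[0,40,0],[0,0,0]],[[0,30,0],[0,0,0]]]'
python3 -m crank '[[[0,12,0],[0,0,0]],[[0,3.7,0],[0,0,0]],[[0,0,0],[0,0,0]],[[0,0,0],[0,0,0]]]'
python3 - <<'E'
from h import *
to([.4868,-.3125,.062],-.171)
E
```

```text
time_s: 19.7
position: [0.5554, 0.0367, 0.2195]
orientation: [-3.141, -0.003, -0.172]
force: [0.5, -1.0, -2.0]
width: 0.23
grip_force: 69.2
time_s: 20.7
position: [0.4869, -0.2992, 0.2155]
orientation: [-3.14, 0.004, -0.174]
force: [0.3, 0.7, -1.7]
width: 0.222
grip_force: 69.2
time_s: 21.1
position: [0.4864, -0.311, 0.2173]
orientation: [-3.14, 0.001, -0.171]
force: [-0.0, 1.0, -1.6]
width: 0.224
grip_force: 69.2
t 21.1 p [ 486.4 -311.   217.3] rpy [-3.1403e+00  1.1000e-03 -1.7090e-01] q [-0.72  0.22  1.55  0.    1.37  1.02] F [-0.   1.  -1.6] w 0.224
shift [  0.8   1.6 155.3] shift after turn [  0.6   1.4 155.3] turn [-0.0013  0.0011  0.0001]
```

```bash
python3 -m crank '[[[0.6,1.4,8],[0,0,0]],[[0,0,20],[0,0,0]],[[0,0,28],[0,0,0]],[[0,0,30],[0,0,0]],[[0,0,28],[0,0,0]],[[0,0,20],[0,0,0]],[[0,0,11],[0,0,0]],[[0,0,5],[0,0,0]],[[0,0,0],[0,0,0]],[[0,0,0],[0,0,0]]]'
python3 -m crank '[[[0,0,1.5],[0,0,0]],[[0,0,1],[0,0,0]],[[0,0,1],[0,0,0]],[[0,0,0.7],[0,0,0]],[[0,0,0],[0,0,0]]]'
```

```text
time_s: 22.1
position: [0.4877, -0.3144, 0.0691]
orientation: [3.14, -0.002, -0.172]
force: [-0.7, -0.4, -2.0]
width: 0.221
grip_force: 69.2
time_s: 22.6
position: [0.4867, -0.3138, 0.0636]
orientation: [-3.141, 0.0, -0.172]
force: [-0.9, 0.0, -1.0]
width: 0.228
grip_force: 69.2
```

```bash
python3 -m crank '[[[0,0,0.7],[0,0,0]],[[0,0,0.7],[0,0,0]],[[0,0,0],[0,0,0]]]'; python3 -m crank '[[[0,0,0.5],[0,0,0]],[[0,0,0],[0,0,0]],[[0,0,0],[0,0,0]]]'
```

```text
time_s: 22.9
position: [0.4867, -0.3138, 0.0621]
orientation: [-3.141, 0.0, -0.172]
force: [-0.0, -0.4, -1.8]
width: 0.224
grip_force: 69.2
time_s: 23.2
position: [0.4868, -0.3139, 0.0618]
orientation: [3.142, -0.0, -0.172]
force: [-0.1, -0.8, -1.2]
width: 0.231
grip_force: 69.5
```

```bash
python3 -m crank '[[[0,0,0.5],[0,0,0]],[[0,0,0],[0,0,0]],[[0,0,0],[0,0,0]]]'; python3 -m crank '[[[0,0,0.5],[0,0,0]],[[0,0,0],[0,0,0]],[[0,0,0],[0,0,0]]]'
```

```text
time_s: 23.5
position: [0.4869, -0.314, 0.0618]
orientation: [3.141, -0.0, -0.172]
force: [-1.3, 1.3, 4.0]
width: 0.225
grip_force: 69.9
time_s: 23.8
position: [0.4869, -0.3139, 0.0618]
orientation: [3.141, -0.0, -0.172]
force: [-2.7, 1.8, 7.1]
width: 0.227
grip_force: 70.5
```

Contact with the mat. I'll ease off, release, and back away upward.

```bash
python3 -m crank '[[[0,0,-0.6],[0,0,0]],[[0,0,0],[0,0,0]]]'; python3 -m crank '[[[0,0,0],[0,0,0]],[[0,0,0],[0,0,0]],[[0,0,0],[0,0,0]],[[0,0,0],[0,0,0]],[[0,0,0],[0,0,0]],[[0,0,0],[0,0,0]],[[0,0,0],[0,0,0]],[[0,0,0],[0,0,0]]]' 1
python3 -m crank '[[[0,0,-5],[0,0,0]],[[0,0,-15],[0,0,0]],[[0,0,-30],[0,0,0]],[[0,0,-40],[0,0,0]],[[0,0,-40],[0,0,0]],[[0,0,-40],[0,0,0]],[[0,0,-40],[0,0,0]],[[0,0,-30],[0,0,0]],[[0,0,-10],[0,0,0]],[[0,0,0],[0,0,0]]]'
python3 - <<'E'
from h import *
p,d=grab_frame("wrist"); s,d2=grab_frame("scene"); g,d3=grab_frame("side")
C=cloud("side",d3); 
q=C[(np.hypot(C[...,0]-.487,C[...,1]+.312)<.05)&(C[...,2]>.096)&(C[...,2]<.12)]; print("htop",len(q),q.mean(0))
save("end",np.vstack([np.hstack([cv2.resize(p,(400,300)),cv2.resize(s,(400,300))]),np.hstack([cv2.resize(g,(400,300)),cv2.resize(g[150:300,200:400],(400,300))])]))
E
```

```text
time_s: 24.0
position: [0.4869, -0.314, 0.0618]
orientation: [3.141, -0.0, -0.172]
force: [-2.0, 2.5, 4.3]
width: 0.227
grip_force: 69.9
time_s: 24.8
position: [0.4868, -0.3139, 0.0614]
orientation: [-3.142, -0.0, -0.172]
force: [-0.5, 0.6, -0.4]
width: 1.0
grip_force: 0.0
time_s: 25.8
position: [0.4875, -0.3145, 0.3141]
orientation: [3.139, -0.004, -0.172]
force: [-0.3, -0.7, 0.8]
width: 1.006
grip_force: 0.0
htop 96 [ 0.4849655  -0.31078603  0.10132165]
```

View pics/end.png

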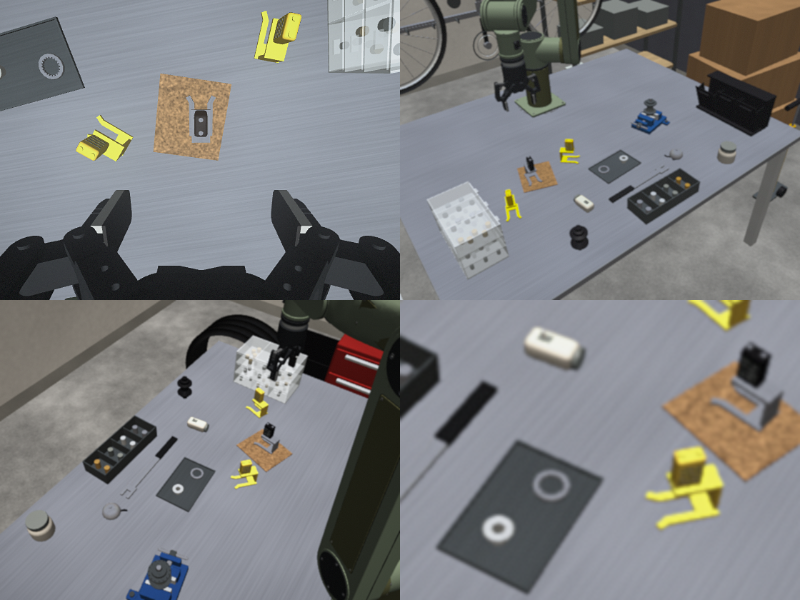

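The puller stands upright on the mat, the cap sits flange up in the tray, and everything else is where it was. The gripper is clear of everything.

```bash
python3 -c "
from bench import *
print(sign_off())"
```

```text
the job is handed in; nothing more can be done
None
```

I handed the job in at about 26 s: the cap was pulled with the fork and stands flange up on the tray floor, the puller is upright back on the mat, and nothing else looks moved in the final pictures.

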